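# Lock the hold-down post with its hitch pin

## Task

Lock the wooden caul onto the steel post of the hold-down: push the hitch pin through the cross hole near the top of the post, from the robot's right-hand side (where the pin lies), until its head block sits against the post. Then swing its sprung wire loop over the top of the post until it snaps down fully on the far side, and let go. Leave the loose things on the bench where they are.

Things in the scene. Friction and masses are not known exactly. Their poses are not given: they have to be found in the camera images.
- hold_down: Fixed hold-down: board 340 (y) x 140 (x) mm flat on the bench, top 30 mm high; on it a plywood caul 110 x 100 mm, top at 60 mm; a steel collar 50 mm square, top at 82 mm; above it a bare steel post 36 mm square, flat top at 133 mm, crossed level by a square through hole. Origin on the bench under the post's centre; x along the hole, the way the pin goes in; z up.
- hole_mouth (a point): Centre of the hole's mouth on the post's entry face: 18 mm before the post's centre (x = -18 mm), 105 mm above the bench. The hole is 17 mm square with a 1.5 mm chamfer, sides level and upright, and goes through all 36 mm. Same axes as the hold-down; the pin goes in towards +x.
- hitch_pin: Loose steel pin, about 0.34 kg, lying flat. Dark head block 56 mm long, 26 wide, 26 high, then a 14 mm square shank 50 mm long. Origin on the shank's centre line at the shoulder where both meet, 13 mm above the bench; x to the tip (block from x = -56 to 0); y along the loop's hinge, which is at x = -48; z up. Sides free to grip from x = -40 to 0; centre of mass near x = -25.
- pin_tip (a point): Tip of the shank, 50 mm in front of the pin's origin. The last 9 mm taper to 7 mm across. Fully in, it stands 14 mm out of the post's far face; the square shank then keeps the pin from rolling.
- loop (a joint): Angle of the wire loop on the pin, rad. 0 = open: leaning back from the head block, 40 degrees above level; 0.87 = straight up; 2.5 = closed stop: forward along the shank, 3 degrees below level, round the post. Over-centre spring: holds it open below 1.1, snaps it shut beyond 1.1; about 2 N at the cross bar moves it. In the hole the pin has 3 mm play: its head may droop 5 degrees.
- loop_bar (a point): Middle of the loop's cross bar, 110 mm from the hinge and parallel to it. The loop is a U of 8 mm round steel bar, its arms 54 mm apart inside; closed, the bar lies 26 mm beyond the post's far face.
- bolt: Bystander: plain bolt without loop, shaft 18 mm thick, about 112 mm long, lying on the bench; origin on the bench under the shaft's head end. It and the hitch pin may have changed places.
- hex_key: Bystander: L-shaped hex key, 90 x 35 mm, 8 mm thick, lying on the board beside the caul; origin under the middle of the long leg.
- glue: Bystander: glue bottle, 66 mm across, 190 mm tall, standing; origin at the centre of its foot.
- offcut: Bystander: wooden offcut, 140 x 60 x 35 mm, origin at the centre of its underside.
- sanding_block: Bystander: sanding block 110 x 65 x 38 mm, origin at the centre of its underside.
- screw_jar: Bystander: glass jar, 74 mm across, 90 mm tall, origin at the centre of its foot.
Mind the look-alikes: they are no part of the job. Of the things that look like the hitch_pin, the middle-sized one is meant.

How it is judged:
By the outcome, as a careful person would: the job done as asked, in the order asked, and still so for the second after the job is handed in, with the robot touching nothing.
It also fails if it takes over 58 s, if anything falls off the work surface, if the arm or the gripper's body presses on something with over 40 N, if the wrist force passes 120 N, or if a joint passes its speed limit or range.

## Robot

A 6-joint arm with a two-finger parallel gripper is mounted at the origin on the work surface. World frame = base frame: x ahead of the robot, y to its left, z up, the work surface at z = 0. Lengths are in m, angles in rad, forces in N, time in s.
With the tool pointing down it reaches from about 0.25 to 0.725 m from the base axis. Payload 4 kg.
Tool frame: the origin (TCP) lies at the very end of the fingers, on their centre line; the grasp point (between the pads) lies 19 mm behind it; z points along the fingers, y is the line along which they close (so a half turn about z gives the same grasp; the last joint's range is limited). The gripper opens to 85 mm and grips with 20 to 120 N. Pads are 22 mm wide; open, the fingers measure 114 mm over their backs; the gripper's body (76 mm by 85 mm) begins 54 mm behind the grasp point. The pads swing forward as they close: fully open they stand 13 mm farther back than shut.
Start: joints at [-1.313, 0.241, 0.005, 1.335, 0, 1.571], TCP at [0.127, -0.483, 0.231] pointing down, gripper open.
Joint ranges: [-2.72, 2.72], [-1.05, 1.87], [-1.09, 1.28], [-1.99, 2.15], [-1.42, 1.44], [-3.14, 3.14]. Speed limits (rad/s): [2.79, 2.79, 3.14, 3.14, 3.14, 3.14].

## Interface

Orientations are given as a unit quaternion [x, y, z, w].
In Python, from workcell import bot, vision, workorder gives the robot as it stands.
- The arm moves only by the shell command python3 -m creep 'ROWS' [OPENING]. ROWS is JSON, a list of rows, each a list of 2 entries, a list of its own where there are three numbers: the shift along the tool's x, y, z in mm, then the turn, a rotation vector about the tool's x, y, z in rad. In form: [[[dx, dy, dz], [wx, wy, wz]], ...]. A call has 1 to 12 rows; each row shifts and turns the commanded pose from where the row before left it, along the tool's axes as they then stand; what a row does not reach is not made up. A row lasts 1/8 s, in which the tool goes at most 62.5 mm and 10.7 degrees, less where a joint would pass 70% of its speed; a pose out of reach is approached as far as the arm can. A call is refused whole if a number of a shift passes 62.5 or a number of a turn 0.188, either way. A call with a gripper value outside its range is refused whole. OPENING is the finger opening in mm, from 0 to 85.4, set as the call begins (- or left out, the last holds). The fingers move at their own pace and stop on an object; the grip force is fixed at half the most. Time passes only in rows, so rows that do not move let the fingers close. It gives the time, the measured TCP pose, the force, the opening and the grip force at its end, in the units of the state.
- bot.get_obs(): the state, without advancing time (a new reading comes with each control period).
- vision.camera(name): name is "side" or "top" or "wrist"; returns a dict with "image" (420x560x3 uint8, blue, green, red), "z_map" (420x560 float32, m along the optical axis (not along the pixel's ray), 0 where there is no reading), "K" (3x3 intrinsics, pixels), "rvec" (rotation vector, rad) and "tvec" (3), from world to camera coordinates, as OpenCV has them; the wrist camera has in their place "tool_from_camera" (4x4, takes a point from camera to tool coordinates, whose origin is the TCP and whose axes are the flange's). Camera axes: x right, y down, z forward; pixel columns grow to the right and rows downward; lengths in m; the calibration is good to about 2 mm. A picture is of the moment at which its call begins: read the wrist's pose just before it.
- workorder.job_done(): hands the job in; it is judged then, once.
Trained networks look in a picture, given as the dict that the camera call returned (one of the last four; its "shot" number tells which), for a name from the list of things; names that differ only in an ending like _2 or _b are one class to them, and where a whole thing is asked for, a point or a joint stands for the part that bears it (a point fixed in the world has none). Each returns a list of dicts, best first, with "score" (0 to 1); they miss things now and then, are a little off and sometimes report something else, mostly with a low value. They report only what shows in the picture. A call takes as long as a camera call. They do not tell look-alikes from the thing itself.
- vision.spot_in(picture, query): "position" ([column, row] in pixels, amid what is visible of it).
- vision.place_of(picture, query): "position" ([column, row] in pixels: a listed point, or the origin of a listed thing).
The state is a dict: "clock": time; "joint_pos": joint angles; "joint_vel": joint speeds; "tau": joint torques, N m; "eef_pos": TCP position; "tool_rot": TCP orientation; "ft_force": force on the tool from outside, world axes, zero at the start; "ft_torque": the same for the moment, N m; "grip_width": finger opening in m; "grasp_force": force on a finger pad.
Only numpy, scipy, OpenCV 4.12 (cv2) and the standard library are available. Lean on these libraries where they do the work, as an engineer would, in place of code of your own. Each camera call takes 0.05 s, during which the arm holds its last target. There are 200 camera calls.

## Working session

There is one attempt and no reset: what is moved stays moved. The work goes in short steps, Python scripts to look and compute and a shell command to move; the robot and the scene stay as the last step left them, time stands still between calls to the robot, and variables do not carry over. Pictures are saved under pics/ and viewed, at most 11 in all, crops included, and the job is handed in when it is done.

```bash
mkdir -p pics; cat > h.py <<'E'
import numpy as np, cv2
from scipy.spatial.transform import Rotation as R
from workcell import bot, vision, workorder
def shot(n):
    o=bot.get_obs(); p=vision.camera(n)
    if n=="wrist":
        T=np.eye(4);T[:3,:3]=R.from_quat(o["tool_rot"]).as_matrix();T[:3,3]=o["eef_pos"]
        p["W"]=T@np.array(p["tool_from_camera"])
    else:
        M=np.eye(4);M[:3,:3]=cv2.Rodrigues(np.array(p["rvec"],float))[0];M[:3,3]=np.ravel(p["tvec"]);p["W"]=np.linalg.inv(M)
    return p
def ray(p,uv):
    d=np.linalg.inv(p["K"])@[uv[0],uv[1],1]; return p["W"][:3,3],p["W"][:3,:3]@d
def at_z(p,uv,z):
    o,d=ray(p,uv); return o+d*(z-o[2])/d[2]
def depth(p,uv):
    u,v=int(round(uv[0])),int(round(uv[1])); w=p["z_map"][max(v-1,0):v+2,max(u-1,0):u+2]; w=w[w>0]
    if not len(w): return None
    o,d=ray(p,uv); return o+d*np.median(w)
def proj(p,X):
    c=np.linalg.inv(p["W"])@np.r_[X,1]; q=p["K"]@c[:3]; return q[:2]/q[2]
E
python3 - <<'E'
from h import *
np.set_printoptions(precision=3,suppress=True)
o=bot.get_obs();print(o["clock"],o["eef_pos"],o["tool_rot"])
ims=[]
for n in ["top","side"]:
    p=shot(n); cv2.imwrite(f"pics/{n}0.png",p["image"])
    for q in ["hold_down","hole_mouth","hitch_pin","pin_tip","loop_bar","bolt","hex_key","glue","offcut","sanding_block","screw_jar"]:
        for r in vision.place_of(p,q)[:4]:
            if r["score"]>.25: print(n,q,round(r["score"],2),np.round(r["position"]),depth(p,r["position"]),at_z(p,r["position"],.013))
E
```

```text
0.0 [ 0.127 -0.483  0.23 ] [ 0.992  0.129 -0.    -0.001]
top hold_down 0.67 [256. 207.] [0.477 0.061 0.132] [0.494 0.067 0.013]
top hole_mouth 0.77 [257. 195.] [0.511 0.06  0.132] [0.53  0.066 0.013]
top hole_mouth 0.41 [359. 168.] [ 0.621 -0.241  0.018] [ 0.622 -0.242  0.013]
top hitch_pin 0.87 [403. 329.] [ 0.144 -0.369  0.031] [ 0.142 -0.373  0.013]
top hitch_pin 0.59 [357. 169.] [ 0.615 -0.235  0.019] [ 0.617 -0.236  0.013]
top hitch_pin 0.55 [396. 212.] [ 0.486 -0.353  0.016] [ 0.486 -0.354  0.013]
top pin_tip 0.73 [365. 186.] [ 0.568 -0.263 -0.   ] [ 0.566 -0.261  0.013]
top pin_tip 0.65 [410. 213.] [ 0.489 -0.401  0.   ] [ 0.487 -0.398  0.013]
top pin_tip 0.62 [421. 346.] [ 0.095 -0.425  0.02 ] [ 0.094 -0.427  0.013]
top loop_bar 0.77 [350. 120.] [ 0.747 -0.203  0.087] [ 0.77  -0.213  0.013]
top loop_bar 0.66 [376. 278.] [ 0.287 -0.276  0.117] [ 0.288 -0.295  0.013]
top loop_bar 0.46 [370. 208.] [ 0.501 -0.279  0.001] [ 0.5   -0.277  0.013]
top bolt 0.63 [333. 223.] [ 0.45  -0.163  0.016] [ 0.45  -0.164  0.013]
top hex_key 0.53 [298. 197.] [ 0.523 -0.057  0.031] [ 0.526 -0.058
[... 1103 characters left out ...]
001] [ 0.565 -0.263  0.013]
side loop_bar 0.61 [279. 269.] [ 0.301 -0.281  0.118] [ 0.342 -0.188  0.013]
side loop_bar 0.54 [409. 214.] [ 0.81  -0.135  0.001] [ 0.801 -0.145  0.013]
side loop_bar 0.54 [343. 260.] [ 0.492 -0.273  0.061] [ 0.519 -0.232  0.013]
side bolt 0.77 [314. 256.] [ 0.455 -0.176  0.006] [ 0.451 -0.183  0.013]
side hex_key 0.51 [316. 218.] [ 0.519 -0.064  0.037] [ 0.533 -0.04   0.013]
side glue 0.91 [371. 339.] [ 0.427 -0.517  0.049] [ 0.445 -0.495  0.013]
side glue 0.38 [406. 210.] [ 0.745 -0.192  0.084] [ 0.803 -0.125  0.013]
side offcut 0.72 [426. 315.] [ 0.594 -0.506  0.037] [ 0.61  -0.491  0.013]
side screw_jar 0.66 [289. 146.] [0.626 0.347 0.019] [0.629 0.356 0.013]
```

View pics/top0.png

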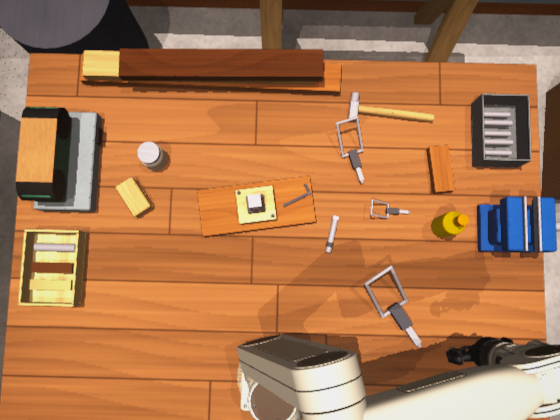

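View pics/side0.png

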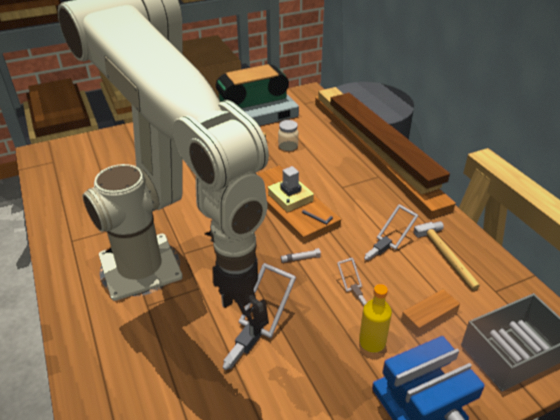

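Look-alikes (top picture): large at (403,329), middle at (357,168), small at (388,210). The middle one measures 50-57 mm for the shank, with its bar at z≈87 mm and 134 mm behind the shoulder, which matches the description. The post is at (256,203). I'll go closer to check it and see which way the hole runs.

```bash
python3 -m creep '[[[0,0,-40],[0,0,0]],[[30,-20,-40],[0,0,0]],[[45,-30,-20],[0,0,0]],[[50,-30,0],[0,0,0]],[[50,-30,0],[0,0,0]],[[50,-30,0],[0,0,0]],[[50,-30,0],[0,0,0]],[[50,-20,0],[0,0,0]],[[50,0,0],[0,0,0]],[[0,0,0],[0,0,0]]]'
python3 - <<'E'
from h import *
np.set_printoptions(precision=3,suppress=True)
p=shot("wrist"); print(p["tool_from_camera"],p["K"][0,0]); cv2.imwrite("pics/w1.png",p["image"])
for q in ["hold_down","hole_mouth","hitch_pin","pin_tip","loop_bar"]:
    for r in vision.place_of(p,q)[:3]:
        if r["score"]>.25: print(q,round(r["score"],2),np.round(r["position"]),depth(p,r["position"]),at_z(p,r["position"],.013))
E
```

```text
clock: 2.45
eef_pos: [0.444, -0.2028, 0.3301]
tool_rot: [0.991, 0.131, -0.0, -0.0]
ft_force: [-0.5, 0.1, 0.1]
grip_width: 0.0853
grasp_force: 0.0
[[-0.001 -0.958 -0.286  0.073]
 [ 1.    -0.001 -0.     0.   ]
 [-0.    -0.286  0.958 -0.143]
 [ 0.     0.     0.     1.   ]] 307.94608841217337
hold_down 0.72 [111.  83.] [0.498 0.037 0.061] [0.496 0.063 0.013]
hold_down 0.72 [192.  82.] [ 0.526 -0.052  0.031] [ 0.526 -0.046  0.013]
hole_mouth 0.66 [63. 53.] [0.516 0.051 0.128] [0.517 0.129 0.013]
hitch_pin 0.94 [397. 161.] [ 0.497 -0.358  0.019] [ 0.497 -0.36   0.013]
hitch_pin 0.65 [340. 356.] [ 0.458 -0.215  0.404] [ 0.138 -0.386  0.013]
hitch_pin 0.62 [344.  44.] [ 0.624 -0.235  0.023] [ 0.626 -0.236  0.013]
pin_tip 0.69 [418. 168.] [ 0.495 -0.399  0.001] [ 0.495 -0.394  0.013]
pin_tip 0.61 [347.  85.] [ 0.58  -0.257  0.002] [ 0.578 -0.255  0.013]
loop_bar 0.68 [314. 299.] [ 0.302 -0.28   0.117] [ 0.239 -0.308  0.013]
loop_bar 0.55 [348. 147.] [ 0.499 -0.273  0.06 ] [ 0.498 -0.283  0.013]
```

View pics/w1.png

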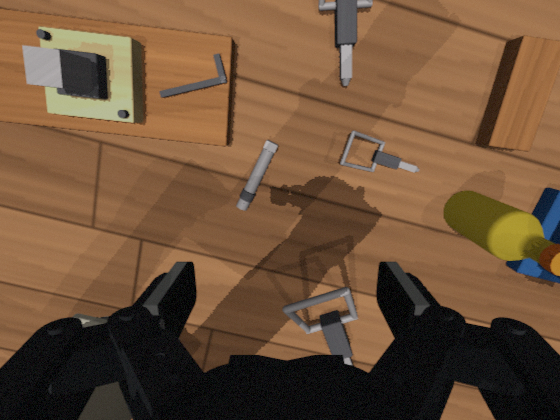

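The picture shows the hold-down post at (75,70), the hex key at (195,85), the bolt at (258,175), the small pin at (380,158) and the middle pin at (346,45). I'll enlarge the post faces and the chosen pin.

```bash
python3 - <<'E'
import cv2,numpy as np
w=cv2.imread("pics/w1.png");s=cv2.imread("pics/side0.png");t=cv2.imread("pics/top0.png")
g=lambda i:(255*(i/255.)**.45).astype(np.uint8)
c=[g(w[25:125,15:135]),g(s[155:215,260:332]),t[110:190,320:416],w[0:100,290:410]]
cv2.imwrite("pics/m1.png",np.vstack([np.hstack([cv2.resize(x,(396,298),interpolation=2) for x in c[i:i+2]]) for i in (0,2)]))
E
```

```text
(no output)
```

View pics/m1.png

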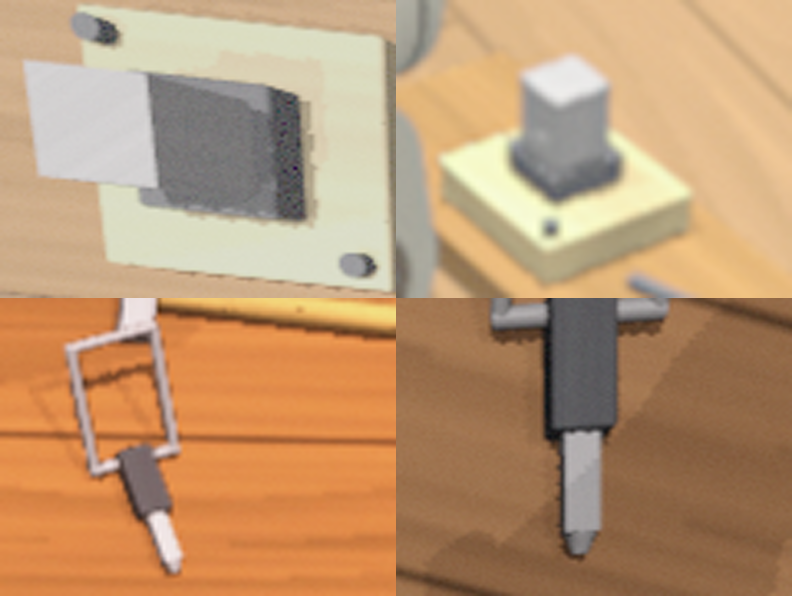

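```bash
python3 -m creep '[[[36,-34,0],[0,0,0]],[[36,-34,0],[0,0,0]],[[36,-34,0],[0,0,0]],[[36,-34,0],[0,0,0]],[[36,-34,10],[0,0,0]],[[36,-34,20],[0,0,0]],[[0,0,0],[0,-0.18,0]],[[0,0,0],[0,-0.18,0]],[[0,0,0],[0,-0.18,0]],[[0,0,0],[0,0,0]]]'
python3 - <<'E'
from h import *
np.set_printoptions(precision=3,suppress=True)
p=shot("wrist"); cv2.imwrite("pics/w2.png",(255*(p["image"]/255.)**.6).astype(np.uint8)); np.save("w2.npy",p,allow_pickle=True)
for q in ["hold_down","hole_mouth","hitch_pin","pin_tip","loop_bar"]:
    for r in vision.place_of(p,q)[:3]:
        if r["score"]>.25: print(q,round(r["score"],2),np.round(r["position"]),depth(p,r["position"]),at_z(p,r["position"],.013))
E
```

```text
clock: 4.0
eef_pos: [0.6563, 0.0453, 0.1402]
tool_rot: [0.965, 0.129, -0.226, 0.031]
ft_force: [0.3, 0.6, -12.7]
grip_width: 0.0852
grasp_force: 0.0
hold_down 0.82 [232. 247.] [0.548 0.069 0.046] [0.508 0.067 0.013]
hole_mouth 0.92 [218. 322.] [0.5   0.068 0.098] [0.329 0.061 0.013]
hitch_pin 0.79 [535. 303.] [ 0.503 -0.35   0.017] [ 0.498 -0.357  0.013]
hitch_pin 0.78 [535. 226.] [ 0.631 -0.22   0.024] [ 0.624 -0.235  0.013]
pin_tip 0.75 [518. 259.] [ 0.578 -0.251  0.018] [ 0.573 -0.259  0.013]
pin_tip 0.59 [555. 304.] [ 0.488 -0.411  0.001] [ 0.502 -0.387  0.013]
loop_bar 0.76 [500. 325.] [ 0.711 -0.008  0.192] [ 0.432 -0.356  0.013]
```

View pics/w2.png

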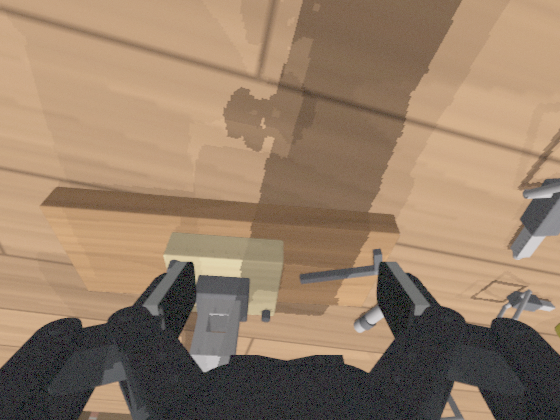

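The hole shows in the face away from the robot, at (218,322). I have to establish which end of it is the entry, so I'll measure the post's pose exactly and test both ends against the network's reports.

```bash
cat >> h.py <<'E'
def cloud(p):
    v,u=np.nonzero(p["z_map"]>0); z=p["z_map"][v,u]
    d=np.linalg.inv(p["K"])@np.c_[u,v,np.ones(len(u))].T*z
    return (p["W"][:3,:3]@d).T+p["W"][:3,3]
E
python3 - <<'E'
from h import *
np.set_printoptions(precision=3,suppress=True)
print(bot.get_obs()["eef_pos"],bot.get_obs()["ft_force"])
ps={n:shot(n) for n in["top","side","wrist"]}
def rect(P,lo,hi,c,r):
    m=(P[:,2]>lo)&(P[:,2]<hi)&(np.hypot(P[:,0]-c[0],P[:,1]-c[1])<r); Q=P[m]
    (a,b),wh,an=cv2.minAreaRect((Q[:,:2]*1000).astype(np.float32)); return len(Q),a,b,wh,an,Q[:,2].mean(),Q.mean(0)
for n in ps:
    P=cloud(ps[n]); 
    for nm,lo,hi,r in [("post",.127,.139,.05),("caul",.056,.065,.1),("board",.026,.035,.22)]:
        try: print(n,nm,rect(P,lo,hi,(.48,.06),r))
        except Exception as e: print(n,nm,"none")
for n,p in ps.items():
  for c in [(.478,.062)]:
    for a in (15,195):
        t=np.radians(a); print(n,a,proj(p,[c[0]-.018*np.cos(t),c[1]-.018*np.sin(t),.105]))
    print("centre",proj(p,[*c,0]),proj(p,[*c,.133]))
  for r in vision.place_of(p,"hole_mouth")[:5]: print("   net",round(r["score"],2),np.round(r["position"],1))
  for r in vision.place_of(p,"hold_down")[:5]: print("   nethd",round(r["score"],2),np.round(r["position"],1))
E
```

```text
[0.667 0.047 0.22 ] [-1.614 -0.495  2.4  ]
top post (0, 0.0, 0.0, (0.0, 0.0), 0.0, np.float64(nan), array([nan, nan, nan]))
top caul (0, 0.0, 0.0, (0.0, 0.0), 0.0, np.float64(nan), array([nan, nan, nan]))
top board (981, 496.1695861816406, 50.49430847167969, (139.93028259277344, 306.8338623046875), 8.650689125061035, np.float64(0.0300512845141904), array([ 0.514, -0.055,  0.03 ]))
side post (108, 496.2456359863281, 65.1341552734375, (39.50345993041992, 44.39863967895508), 8.291447639465332, np.float64(0.13354083054569232), array([0.495, 0.064, 0.134]))
side caul (407, 495.572021484375, 66.27668762207031, (103.08121490478516, 116.84436798095703), 8.331132888793945, np.float64(0.06082251708148687), array([0.488, 0.05 , 0.061]))
side board (1796, 494.741455078125, 66.50353240966797, (143.07826232910156, 347.96954345703125), 8.91635799407959, np.float64(0.030974565914831397), array([0.488, 0.037, 0.031]))
wrist post (955, 498.0445556640625, 67.51116943359375, (38.76788330078125, 36.04969787597656), 9.116174697875977, np.float64(0.1334066522307492), array([0.502, 0.068, 0.133]))
wrist cau
[... 205 characters left out ...]
1, 67.79145812988281, (141.4148712158203, 339.2663879394531), 8.775793075561523, np.float64(0.031062560583586897), array([0.513, 0.081, 0.031]))
top 15 [257.78  213.982]
top 195 [254.859 201.755]
centre [257.993 212.567] [255.829 206.489]
side 15 [280.822 182.674]
side 195 [289.856 178.121]
centre [285.435 206.997] [285.344 172.924]
   net 0.94 [295.6 173.9]
   nethd 0.7 [293.6 206.9]
   nethd 0.2 [314.  218.2]
wrist 15 [229.98  309.755]
wrist 195 [226.712 289.781]
centre [237.741 240.244] [225.095 321.17 ]
   net 0.85 [228.8 277.1]
   net 0.34 [382.9 272.2]
   nethd 0.97 [238.8 231. ]<stdin>:7: RuntimeWarning: Mean of empty slice.
  ret = ret.dtype.type(ret / rcount)
  ret = um.true_divide(
```

```bash
python3 - <<'E'
from h import *
np.set_printoptions(precision=1,suppress=True)
for n in["top","side","wrist"]:
  p=shot(n)
  for a in (8.7,98.7,188.7,278.7):
        t=np.radians(a); print(n,a,proj(p,[.497-.018*np.cos(t),.0665-.018*np.sin(t),.105]))
  print("centre",proj(p,[.497,.0665,0]),proj(p,[.497,.0665,.133]))
print(bot.get_obs()["eef_pos"])
p["image"]; cv2.imwrite("pics/w3.png",cv2.resize((255*(p["image"][240:380,150:330]/255.)**.5).astype(np.uint8),None,fx=4,fy=4,interpolation=2))
E
```

```text
top 8.7 [255.7 207.4]
top 98.7 [261.2 200.4]
top 188.7 [254.2 195. ]
top 278.7 [248.6 202. ]
centre [256.7 206.3] [254.4 199.7]
side 8.7 [285.5 180. ]
side 98.7 [293.7 180.9]
side 188.7 [295.2 176.1]
side 278.7 [287.1 175.1]
centre [290.2 204.6] [290.4 170.6]
wrist 8.7 [226.2 304. ]
wrist 98.7 [242.8 294.7]
wrist 188.7 [226.1 283. ]
wrist 278.7 [209.4 292.9]
centre [236.6 230.5] [222.4 316.5]
[0.7 0.  0.2]
```

View pics/w3.png

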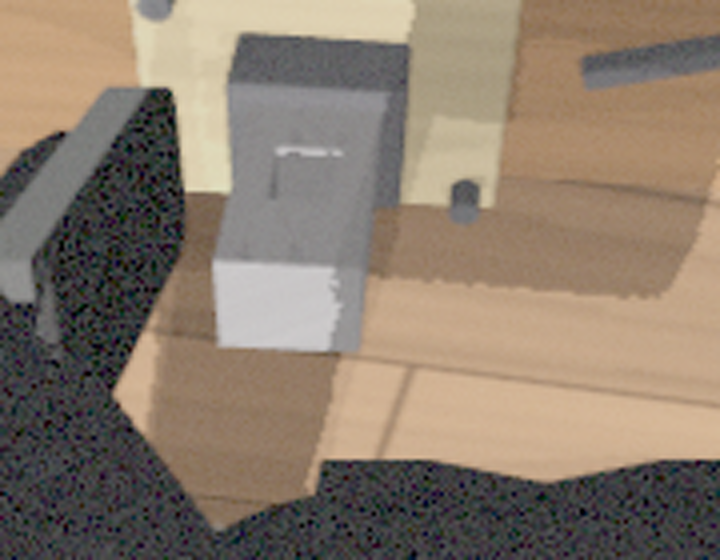

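The hole is in the post's +x face. In every view, including those where that face is hidden, the network puts `hole_mouth` there. That means the entry is at the pin's end, and the pin goes in heading about 188.7°. Next I'll straighten the tool and look at the chosen pin from above.

```bash
python3 -m creep '[[[0,0,0],[0,0.18,0]],[[0,0,0],[0,0.18,0]],[[0,0,0],[0,0.18,0]],[[-35,45,0],[0,0,0]],[[-35,45,0],[0,0,0]],[[-35,45,0],[0,0,0]],[[-20,45,0],[0,0,0]],[[-10,45,0],[0,0,0]],[[0,0,0],[0,0,0]],[[0,0,0],[0,0,0]]]'
cat > pin.py <<'E'
from h import *
np.set_printoptions(precision=4,suppress=True)
p=shot("wrist"); cv2.imwrite("pics/w4.png",p["image"])
for q in ["hitch_pin","pin_tip","loop_bar","hole_mouth"]:
    for r in vision.place_of(p,q)[:3]:
        if r["score"]>.25: print(q,round(r["score"],2),np.round(r["position"]),depth(p,r["position"]),at_z(p,r["position"],.013))
P=cloud(p)
m=(P[:,2]>.022)&(P[:,2]<.03)&(np.hypot(P[:,0]-.635,P[:,1]+.227)<.05); Q=P[m]
if m.sum()>20: print("block",m.sum(),cv2.minAreaRect((Q[:,:2]*1000).astype(np.float32)),Q[:,2].mean())
m=(P[:,2]>.0165)&(P[:,2]<.0215)&(np.hypot(P[:,0]-.59,P[:,1]+.245)<.05); Q=P[m]
if m.sum()>20: print("shank",m.sum(),cv2.minAreaRect((Q[:,:2]*1000).astype(np.float32)),Q.mean(0))
o=bot.get_obs();print(o["clock"],o["eef_pos"],R.from_quat(o["tool_rot"]).as_matrix())
E
python3 pin.py
```

```text
clock: 6.15
eef_pos: [0.6014, -0.2043, 0.2076]
tool_rot: [0.991, 0.132, 0.022, 0.006]
ft_force: [1.0, 0.4, -0.3]
grip_width: 0.0852
grasp_force: 0.0
hitch_pin 0.82 [378. 307.] [ 0.4949 -0.3543  0.0194] [ 0.4916 -0.3576  0.013 ]
hitch_pin 0.61 [316. 180.] [ 0.6262 -0.2346  0.0266] [ 0.6246 -0.2367  0.013 ]
pin_tip 0.69 [ 37. 217.] [0.5256 0.0231 0.0608] [0.5029 0.057  0.013 ]
loop_bar 0.92 [322.  28.] [ 0.749  -0.1957  0.0884] [ 0.7728 -0.1988  0.013 ]
loop_bar 0.63 [321. 307.] [ 0.5002 -0.2735  0.0603] [ 0.4737 -0.2877  0.013 ]
hole_mouth 0.55 [319. 224.] [ 0.5772 -0.2543  0.0164] [ 0.5763 -0.255   0.013 ]
block 1383 ((631.942626953125, -224.74009704589844), (94.35993194580078, 45.52262878417969), 21.254913330078125) 0.026591746657220364
shank 394 ((606.8956909179688, -241.45960998535156), (63.3278923034668, 17.998727798461914), 26.279211044311523) [ 0.6019 -0.2433  0.0203]
6.4 [ 0.602  -0.2032  0.2084] [[ 0.9633  0.2641  0.0469]
 [ 0.2647 -0.9643 -0.006 ]
 [ 0.0437  0.0182 -0.9989]]
```

View pics/w4.png

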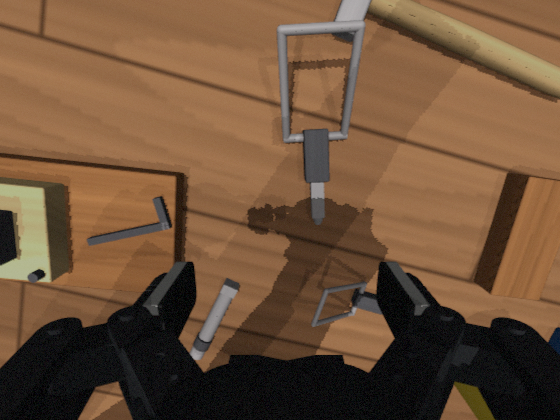

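The chosen pin is clear in the picture: block from (315,130) to (317,181), tip at (318,222), loop open with its bar at (320,28). Its size lies between the small pin at (345,300) and the large one. I'll refine its axis now.

```bash
cat > pin2.py <<'E'
from h import *
import sys
np.set_printoptions(precision=4,suppress=True)
p=shot("wrist"); v,u=np.nonzero(p["z_map"]>0); P=cloud(p); g=p["image"].max(2)[v,u]
m=(P[:,2]>.023)&(P[:,2]<.03)&(g<90)&(np.hypot(P[:,0]-.65,P[:,1]+.227)<.06); Q=P[m][:,:2]*1000
c=np.median(Q,0); Q=Q[np.hypot(*(Q-c).T)<38]
r=cv2.minAreaRect(Q.astype(np.float32)); print("block",len(Q),r,Q.mean(0),np.median(P[m][:,2]))
w=np.linalg.svd(Q-Q.mean(0),full_matrices=False)[2][0]; print("dir",np.degrees(np.arctan2(*w[::-1]))%180)
m2=(P[:,2]>.017)&(P[:,2]<.0225)&(g>100)&(np.hypot(P[:,0]-.60,P[:,1]+.243)<.035); S=P[m2][:,:2]*1000
d=np.linalg.svd(S-S.mean(0),full_matrices=False)[2][0];print("shank",len(S),S.mean(0),np.degrees(np.arctan2(*d[::-1]))%180)
d=S.mean(0)-Q.mean(0);print("joined",np.degrees(np.arctan2(*d[::-1]))%360,np.hypot(*d))
E
python3 pin2.py
```

```text
block 1293 ((652.93994140625, -234.04730224609375), (55.2200927734375, 40.16386795043945), 17.312255859375) [ 651.4463 -227.0977] 0.026833199195206214
dir 18.49744709365396
shank 183 [ 615.4773 -239.4571] 31.66366790385584
joined 198.96331376568432 38.033112939514616
```

```bash
cat > delta.py <<'E'
from h import *
import sys
np.set_printoptions(precision=3,suppress=True)
x,y,z,yaw=map(float,sys.argv[1:5])   # mm, deg: tool x at yaw, tool z down
o=bot.get_obs(); A=R.from_quat(o["tool_rot"]); T=R.from_euler("z",yaw,degrees=True)*R.from_euler("x",np.pi)
print("shift(now axes)",A.inv().apply(np.array([x,y,z])-1000*o["eef_pos"])," shift(target axes)",T.inv().apply(np.array([x,y,z])-1000*o["eef_pos"])," turn",(A.inv()*T).as_rotvec(),o["clock"],1000*o["eef_pos"],o["ft_force"],o["grip_width"])
E
python3 delta.py 646 -229 90 19.8
```

```text
shift(now axes) [ 30.446  34.178 120.582]  shift(target axes) [ 32.739  39.033 118.489]  turn [ 0.02  -0.043 -0.078] 6.45 [ 601.975 -203.364  208.489] [ 0.344 -0.074  0.911] 0.08533285967669103
```

```bash
python3 -m creep '[[[0,0,0],[0.02,-0.043,-0.078]],[[16,20,30],[0,0,0]],[[17,19,30],[0,0,0]],[[0,0,30],[0,0,0]],[[0,0,28],[0,0,0]],[[0,0,0],[0,0,0]],[[0,0,0],[0,0,0]],[[0,0,0],[0,0,0]]]' 60; python3 delta.py 646 -229 4 19.8
python3 - <<'E'
from h import *
p=shot("wrist"); cv2.imwrite("pics/w5.png",p["image"])
for r in vision.place_of(p,"hitch_pin")[:2]+vision.place_of(p,"pin_tip")[:2]: print(r,at_z(p,r["position"],.013))
E
```

```text
clock: 7.45
eef_pos: [0.6473, -0.2304, 0.0927]
tool_rot: [0.985, 0.171, 0.002, 0.001]
ft_force: [0.6, -0.1, 1.2]
grip_width: 0.0602
grasp_force: 0.0
shift(now axes) [-0.983 -1.932 88.702]  shift(target axes) [-0.717 -1.717 88.709]  turn [ 0.002 -0.003 -0.001] 7.45 [ 647.256 -230.372   92.709] [ 0.576 -0.09   1.203] 0.06020077290693114
{'position': [283.6, 246.6], 'score': 0.59} [ 0.62409495 -0.23732102  0.013     ]
{'position': [283.0, 299.9], 'score': 0.88} [ 0.5789525  -0.25279815  0.013     ]
```

View pics/w5.png

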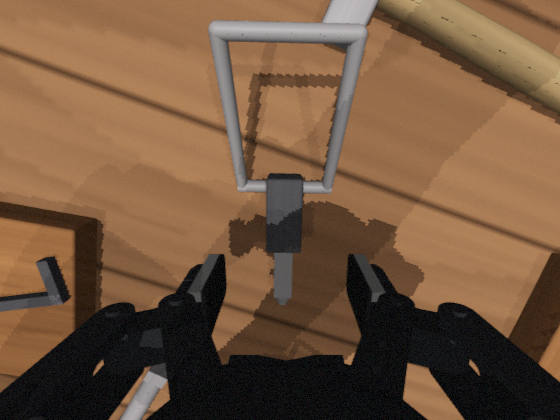

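The pin now stands straight up in the picture at column 284, between fingers centred near column 286. I'll go down and grip.

```bash
python3 -m creep '[[[-1,-1,30],[0,0,0]],[[0,0,30],[0,0,0]],[[0,0,15],[0,0,0]],[[0,0,11],[0,0,0]],[[0,0,0],[0,0,0]],[[0,0,0],[0,0,0]]]'; python3 -m creep '[[[0,0,0],[0,0,0]],[[0,0,0],[0,0,0]],[[0,0,0],[0,0,0]],[[0,0,0],[0,0,0]],[[0,0,0],[0,0,0]]]' 15; python3 delta.py 646 -229 4 19.8
```

```text
clock: 8.35
eef_pos: [0.6456, -0.2298, 0.0056]
tool_rot: [0.985, 0.171, 0.001, 0.001]
ft_force: [-0.3, 0.4, -0.5]
grip_width: 0.0602
grasp_force: 0.0
clock: 8.98
eef_pos: [0.6454, -0.2297, 0.0055]
tool_rot: [0.985, 0.171, 0.001, 0.0]
ft_force: [-0.4, -0.5, 5.7]
grip_width: 0.0249
grasp_force: 60.9
shift(now axes) [ 0.811 -0.416  1.54 ]  shift(target axes) [ 0.814 -0.413  1.539]  turn [ 0.001 -0.002 -0.002] 8.975 [ 645.374 -229.664    5.539] [-0.37  -0.454  5.726] 0.024874351690531548
```

```bash
python3 -m creep '[[[0,0,-25],[0,0,0]],[[0,0,-40],[0,0,0]],[[0,0,-40],[0,0,0]],[[0,0,-20],[0,0,0]],[[0,0,0],[0,0,0]]]'; python3 delta.py 616 85 130 8.7
```

```text
clock: 9.6
eef_pos: [0.6453, -0.2298, 0.1302]
tool_rot: [0.985, 0.171, 0.001, 0.001]
ft_force: [0.3, -0.4, -4.1]
grip_width: 0.0245
grasp_force: 60.0
shift(now axes) [  78.551 -306.239   -0.087]  shift(target axes) [  18.69  -315.6      0.219]  turn [ 0.001 -0.002  0.192] 9.6 [ 645.263 -229.796  130.219] [ 0.322 -0.428 -4.06 ] 0.02450181283778706
```

```bash
python3 -m creep '[[[0,0,0],[0,0,0.1]],[[0,0,0],[0,-0.002,0.092]],[[3,-45,0],[0,0,0]],[[3,-45,0],[0,0,0]],[[3,-45,0],[0,0,0]],[[3,-45,0],[0,0,0]],[[3,-45,0],[0,0,0]],[[3,-45,0],[0,0,0]],[[1,-45,0],[0,0,0]],[[0,0,0],[0,0,0]],[[0,0,0],[0,0,0]],[[0,0,0],[0,0,0]]]'; python3 delta.py 616 85 98 8.7
cat > see.py <<'E'
from h import *
import sys
np.set_printoptions(precision=2,suppress=True)
o=bot.get_obs();p=shot("wrist"); cv2.imwrite(sys.argv[1],(255*(p["image"]/255.)**.6).astype(np.uint8))
A=R.from_quat(o["tool_rot"]);t=o["eef_pos"]; v,u=np.nonzero(p["z_map"]>0)
P=cloud(p); L=A.inv().apply(P-t)*1000
m=(np.abs(L[:,1])<20)&(L[:,0]>-90)&(L[:,0]<-24)&(np.abs(L[:,2]+10)<14); S=L[m]
print("shank n",m.sum())
for a in range(-90,-24,6):
    s=S[(S[:,0]>=a)&(S[:,0]<a+6)]
    if len(s)>4: print(a+3,len(s),"y",np.percentile(s[:,1],[2,50,98]),"z",np.percentile(s[:,2],[2,50,98]))
C=P[(P[:,2]>.127)&(P[:,2]<.139)&(np.hypot(P[:,0]-.4975,P[:,1]-.067)<.035)]*1000
if len(C)>30: print("post",len(C),cv2.minAreaRect(C[:,:2].astype(np.float32)),C.mean(0))
for q in ["hole_mouth","pin_tip","hitch_pin"]:
    for r in vision.place_of(p,q)[:2]:
        X=at_z(p,r["position"],.105 if q=="hole_mouth" else t[2]+.0075); print(q,r,1000*X,A.inv().apply(X-t)*1000)
E
python3 see.py pics/w6.png
```

```text
clock: 11.1
eef_pos: [0.6154, 0.0835, 0.1282]
tool_rot: [0.997, 0.075, -0.002, 0.0]
ft_force: [0.1, -0.5, -4.3]
grip_width: 0.0245
grasp_force: 60.2
shift(now axes) [ 0.972 -1.398 30.211]  shift(target axes) [ 0.856 -1.385 30.216]  turn [ 0.     0.004 -0.002] 11.1 [615.363  83.502 128.216] [ 0.148 -0.518 -4.294] 0.024515803744253058
shank n 904
-45 110 y [-6.74 -0.15  6.44] z [-16.39 -15.41 -14.49]
-39 273 y [-7.19 -0.64  6.36] z [-16.65 -15.5  -14.42]
-33 286 y [-7.09 -0.13  6.32] z [-16.45 -15.47 -14.37]
-27 235 y [-6.98 -0.12  6.46] z [-16.73 -15.51 -14.35]
hitch_pin {'position': [283.5, 311.3], 'score': 0.85} [593.24  81.06 135.72] [-22.27  -0.9   -7.41]
```

View pics/w6.png

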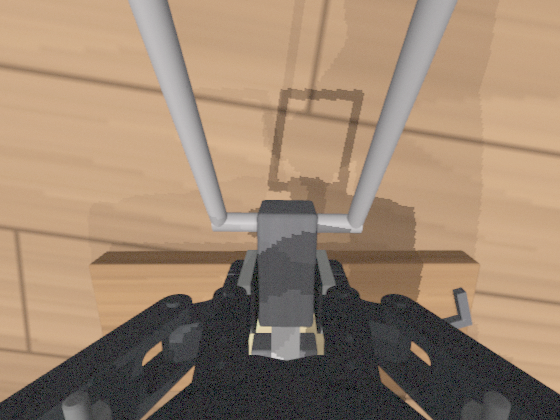

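The pin is held level and central: shank at column 287, straight, its axis 8 mm above the TCP. I'll lower it to hole height, then push in small steps and watch the force.

```bash
python3 -m creep '[[[0.5,-1.3,16],[0,0.004,-0.002]],[[0,0,15],[0,0,0]],[[0,0,0],[0,0,0]],[[0,0,0],[0,0,0]]]'; python3 delta.py 616.1 84.9 97 8.7
python3 - <<'E'
from h import *
np.set_printoptions(precision=4,suppress=True)
o=bot.get_obs()
A=R.from_quat(o["tool_rot"]);t=o["eef_pos"]
for n in ["side","top"]:
    p=shot(n); P=cloud(p)
    C=P[(P[:,2]>.127)&(P[:,2]<.139)&(np.hypot(P[:,0]-.4975,P[:,1]-.067)<.035)]
    L=A.inv().apply(C-t)*1000
    if len(C)>20: print(n,len(C),"post in tool frame",cv2.minAreaRect(L[:,:2].astype(np.float32)),np.percentile(L[:,1],[3,97]))
    for q in ["hole_mouth","pin_tip"]:
        for r in vision.place_of(p,q)[:2]:
            print(n,q,r["score"],r["position"],A.inv().apply(at_z(p,r["position"],.105)-t)*1000)
E
```

```text
clock: 11.8
eef_pos: [0.6163, 0.086, 0.0985]
tool_rot: [0.997, 0.077, 0.001, -0.0]
ft_force: [0.5, 0.6, -4.8]
grip_width: 0.0249
grasp_force: 60.1
shift(now axes) [-0.386  1.036  1.546]  shift(target axes) [-0.381  1.037  1.547]  turn [ 0.    -0.002  0.002] 11.8 [616.32   85.983  98.547] [ 0.457  0.628 -4.794] 0.0248599345992317
side 111 post in tool frame ((-121.73072814941406, 1.2028884887695312), (40.8624267578125, 39.803470611572266), 3.2539522647857666) [-16.2576  20.1814]
side hole_mouth 0.83 [293.8, 175.4] [-104.3989   -4.2956   -6.6918]
side pin_tip 0.79 [366.3, 305.5] [-257.2265  516.0726   -6.9512]
side pin_tip 0.74 [222.3, 368.3] [-618.6196  477.0566   -7.7818]
top hole_mouth 0.38 [332.3, 220.4] [-203.6569  211.0338   -6.8812]
top pin_tip 0.66 [422.6, 346.2] [-579.7247  407.6642   -7.705 ]
top pin_tip 0.47 [408.6, 213.7] [-212.7222  427.7537   -6.8648]
```

```bash
python3 -m creep '[[[-12,1.3,1.5],[0,0,0]],[[-12,0,0],[0,0,0]],[[-8,0,0],[0,0,0]],[[-6,0,0],[0,0,0]],[[-4,0,0],[0,0,0]],[[0,0,0],[0,0,0]],[[0,0,0],[0,0,0]]]'; python3 delta.py 575 78.6 97 8.7
```

```text
clock: 12.98
eef_pos: [0.5752, 0.0784, 0.0969]
tool_rot: [0.997, 0.077, 0.001, -0.0]
ft_force: [0.1, -0.5, -3.5]
grip_width: 0.025
grasp_force: 60.2
shift(now axes) [-0.195 -0.198 -0.127]  shift(target axes) [-0.196 -0.198 -0.127]  turn [ 0.    -0.003  0.002] 12.975 [575.223  78.434  96.873] [ 0.105 -0.476 -3.5  ] 0.02499966030720214
```

```bash
python3 -m creep '[[[-5,0,0],[0,0,0]],[[-5,0,0],[0,0,0]],[[0,0,0],[0,0,0]]]';python3 -m creep '[[[-5,0,0],[0,0,0]],[[-5,0,0],[0,0,0]],[[0,0,0],[0,0,0]]]'
```

```text
clock: 13.35
eef_pos: [0.5643, 0.0767, 0.0967]
tool_rot: [0.997, 0.077, 0.001, 0.0]
ft_force: [-0.9, 0.0, -4.4]
grip_width: 0.0249
grasp_force: 60.2
clock: 13.72
eef_pos: [0.5545, 0.0752, 0.0967]
tool_rot: [0.997, 0.077, 0.001, -0.0]
ft_force: [1.0, -0.3, -3.8]
grip_width: 0.0249
grasp_force: 60.2
```

Sliding in with no contact force. I'll push on to the shoulder.

```bash
python3 -m creep '[[[-5,0,0],[0,0,0]],[[-4,0,0],[0,0,0]],[[-3,0,0],[0,0,0]],[[0,0,0],[0,0,0]]]';python3 -m creep '[[[-3,0,0],[0,0,0]],[[-2,0,0],[0,0,0]],[[0,0,0],[0,0,0]]]'
```

```text
clock: 14.22
eef_pos: [0.5429, 0.0734, 0.0967]
tool_rot: [0.997, 0.077, 0.001, -0.0]
ft_force: [0.5, -0.5, -4.0]
grip_width: 0.0247
grasp_force: 60.2
clock: 14.6
eef_pos: [0.5381, 0.0727, 0.0967]
tool_rot: [0.997, 0.077, 0.001, -0.0]
ft_force: [-0.8, 0.5, -4.5]
grip_width: 0.0248
grasp_force: 60.2
```

```bash
python3 -m creep '[[[-1.5,0,0],[0,0,0]],[[0,0,0],[0,0,0]]]';python3 -m creep '[[[-1.5,0,0],[0,0,0]],[[0,0,0],[0,0,0]]]'
```

```text
clock: 14.85
eef_pos: [0.5376, 0.0726, 0.0969]
tool_rot: [0.997, 0.077, 0.002, -0.0]
ft_force: [2.3, 0.7, -5.2]
grip_width: 0.0245
grasp_force: 59.9
clock: 15.1
eef_pos: [0.5376, 0.0726, 0.0971]
tool_rot: [0.997, 0.077, 0.003, -0.0]
ft_force: [6.2, -0.0, -8.3]
grip_width: 0.0246
grasp_force: 59.6
```

The shoulder is seated: contact at x = .5376, as predicted, with force rising. I'll release, rise and check.

```bash
python3 -m creep '[[[1.5,0,0],[0,0,0]],[[0,0,0],[0,0,0]],[[0,0,0],[0,0,0]],[[0,0,0],[0,0,0]]]' 60; python3 -m creep '[[[0,0,-20],[0,0,0]],[[0,0,-50],[0,0,0]],[[10,0,-60],[0,0,0]],[[40,0,-60],[0,0,0]],[[50,0,0],[0,0,0]],[[0,0,0],[0,0,0]],[[0,0,0],[0,0,0]],[[0,0,0],[0,0,0]]]'
python3 - <<'E'
from h import *
np.set_printoptions(precision=1,suppress=True)
t=np.radians(188.7);x=np.array([np.cos(t),np.sin(t),0]);c=np.array([.4975,.0668,0]);H=np.c_[x,np.cross([0,0,1],x),[0,0,1]]
ims=[]
for n in ["wrist","side"]:
    p=shot(n); ims.append((255*(p["image"]/255.)**.7).astype(np.uint8)); 
    for q in ["hitch_pin","pin_tip","loop_bar"]:
        for r in vision.place_of(p,q)[:3]:
            if r["score"]<.3: continue
            X=depth(p,r["position"]); print(n,q,round(r["score"],2),np.round(r["position"]),None if X is None else H.T@(X-c)*1000)
a=cv2.resize(ims[0],(400,300)); b=cv2.resize(ims[1][130:280,210:410],(400,300),interpolation=2); cv2.imwrite("pics/w7.png",np.hstack([a,b]))
P=(cloud(shot("wrist"))-c)@H*1000
m=(np.abs(P[:,1])<50)&(P[:,2]>150)&(P[:,0]<-100)&(P[:,0]>-200);Q=P[m];print("bar",len(Q),np.percentile(Q,[2,50,98],axis=0) if len(Q) else 0)
m=(np.abs(P[:,1])<12)&(P[:,2]>108)&(P[:,2]<125)&(P[:,0]<-18)&(P[:,0]>-90);Q=P[m]
for a in range(-80,-15,8):
    s=Q[(Q[:,0]>a)&(Q[:,0]<a+8)]
    if len(s)>5: print("headtop",a+4,len(s),np.median(s,0))
print(bot.get_obs()["eef_pos"]*1000)
E
```

```text
clock: 15.6
eef_pos: [0.5367, 0.0725, 0.0969]
tool_rot: [0.997, 0.077, 0.001, -0.0]
ft_force: [0.3, -0.2, -0.2]
grip_width: 0.06
grasp_force: 0.0
clock: 16.6
eef_pos: [0.6289, 0.0868, 0.2795]
tool_rot: [0.997, 0.077, 0.001, 0.0]
ft_force: [0.2, 0.5, -0.7]
grip_width: 0.0603
grasp_force: 0.0
wrist hitch_pin 0.63 [286. 284.] [-28.3   1.2 116.7]
wrist loop_bar 0.58 [288. 178.] [-157.     1.9  165.4]
wrist loop_bar 0.52 [531. 312.] [ 47.1 334.3  60.8]
side hitch_pin 0.88 [356. 292.] [ 74.  414.6  19.6]
side hitch_pin 0.71 [296. 181.] [ -9.4  16.4 100.6]
side hitch_pin 0.63 [238. 347.] [418.  397.5  27.2]
side pin_tip 0.83 [224. 367.] [471.6 423.7  22.8]
side pin_tip 0.77 [278. 183.] [ 14.2 -48.4  60.2]
side pin_tip 0.74 [368. 307.] [152.9 538.8 135.1]
side loop_bar 0.96 [279. 271.] [251.5 319.  118.2]
side loop_bar 0.8 [332. 148.] [-154.5    5.2  158.6]
side loop_bar 0.43 [345. 259.] [ 50.1 332.8  57.5]
bar 29801 [[-156.1  -48.3  165. ]
 [-145.4   -0.3  358.3]
 [-127.6   47.3  378.9]]
headtop -76 108 [-74.9   0.1 111.7]
headtop -68 158 [-68.2   0.1 112.6]
headtop -60 150 [-60.1  -0.4 113.4]
headtop -52 154 [-52.2   0.1 114.1]
headtop -44 151 [-44.   -0.4 115. ]
headtop -36 148 [-36.    0.7 115.7]
headtop -28 147 [-28.   -0.4 116.4]
headtop -20 123 [-18.5   0.7 117.4]
[629.8  86.9 279.2]
```

View pics/w7.png

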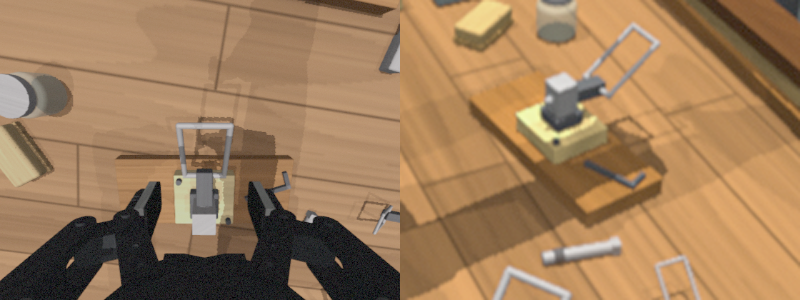

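The pin is fully seated: the block meets the post face, and the head droops 5° as foretold. The loop stands open with its bar at column 205 of the left picture, in hold-down coordinates x ≈ -155, z ≈ 162 mm. Next I'll put closed fingers behind the bar.

```bash
python3 -m creep '[[[26,0,0],[0,0,0]],[[25,0,0],[0,0,0]],[[0,0,40],[0,0,0]],[[0,0,40],[0,0,0]],[[0,0,35],[0,0,0]],[[0,0,17],[0,0,0]],[[0,0,0],[0,0,0]],[[0,0,0],[0,0,0]]]' 0; python3 delta.py 680.3 94.7 147 8.7
```

```text
clock: 18.05
eef_pos: [0.6813, 0.0949, 0.1481]
tool_rot: [0.997, 0.077, 0.002, -0.0]
ft_force: [0.1, -1.0, 0.1]
grip_width: -0.0001
grasp_force: 0.0
shift(now axes) [-1.     0.045  1.13 ]  shift(target axes) [-0.995  0.047  1.134]  turn [ 0.    -0.004  0.002] 18.05 [681.277  94.897 148.134] [ 0.124 -0.953  0.072] -0.00010496483193935788
```

```bash
python3 -m creep '[[[-8,0,0],[0,0,0]],[[-7,0,0],[0,0,0]],[[-6,0,-6],[0,0,0]],[[-6,0,-6],[0,0,0]],[[0,0,0],[0,0,0]]]'; python3 -m creep '[[[-6,0,-5],[0,0,0]],[[-6,0,-5],[0,0,0]],[[-6,0,-4],[0,0,0]],[[-6,0,-4],[0,0,0]],[[-9,0,-4],[0,0,0]],[[-9,0,-4],[0,0,0]],[[-9,0,-4],[0,0,0]],[[0,0,0],[0,0,0]]]'
```

```text
clock: 18.68
eef_pos: [0.6568, 0.091, 0.1627]
tool_rot: [0.997, 0.077, 0.006, -0.0]
ft_force: [7.0, 1.7, 5.1]
grip_width: -0.0
grasp_force: 3.6
clock: 19.68
eef_pos: [0.6023, 0.0826, 0.1889]
tool_rot: [0.997, 0.077, 0.0, 0.0]
ft_force: [0.4, -0.3, 0.2]
grip_width: 0.0001
grasp_force: 0.2
```

```bash
python3 - <<'E'
from h import *
np.set_printoptions(precision=1,suppress=True)
t=np.radians(188.7);x=np.array([np.cos(t),np.sin(t),0]);c=np.array([.4975,.0668,0]);H=np.c_[x,np.cross([0,0,1],x),[0,0,1]]
p=shot("side")
for r in vision.place_of(p,"loop_bar")[:4]:
    X=depth(p,r["position"]); print(round(r["score"],2),r["position"],H.T@(X-c)*1000)
print(H.T@(bot.get_obs()["eef_pos"]-c)*1000)
E
```

```text
0.83 [280.0, 270.0] [247.7 318.3 118.6]
0.47 [315.6, 141.7] [-86.7   6.3 208.3]
0.42 [345.6, 257.4] [  3.5 284.9  -0.2]
0.4 [312.3, 254.7] [ 82.5 231.9  10.6]
[-106.8    0.2  188.6]
```

```bash
python3 -m creep '[[[-10,0,-2],[0,0,0]],[[-10,0,-2],[0,0,0]],[[-8,0,-1],[0,0,0]],[[-8,0,0],[0,0,0]],[[-8,0,0],[0,0,0]],[[-8,0,0],[0,0,0]],[[-8,0,0],[0,0,0]],[[0,0,0],[0,0,0]],[[0,0,0],[0,0,0]],[[0,0,0],[0,0,0]]]'
cat > bar.py <<'E'
from h import *
np.set_printoptions(precision=1,suppress=True)
t=np.radians(188.7);x=np.array([np.cos(t),np.sin(t),0]);c=np.array([.4975,.0668,0]);H=np.c_[x,np.cross([0,0,1],x),[0,0,1]]
for n in ("side","top","wrist"):
  p=shot(n)
  for r in vision.place_of(p,"loop_bar")[:4]:
    X=depth(p,r["position"]); print(n,round(r["score"],2),r["position"],None if X is None else H.T@(X-c)*1000)
  if n=="side": s=p["image"][110:260,200:400]
  if n=="wrist":
    P=(cloud(p)-c)@H*1000
    m=(np.abs(P[:,1])<25)&(P[:,0]>30)&(P[:,0]<62)&(P[:,2]>75)&(P[:,2]<160); print("bar pts",m.sum(),np.percentile(P[m],[5,50,95],axis=0) if m.sum()>5 else "")
    for a in range(-80,-15,12):
      q=P[(np.abs(P[:,1])<11)&(P[:,2]>100)&(P[:,2]<127)&(P[:,0]>a)&(P[:,0]<a+12)]
      if len(q)>5: print("headtop",a+6,len(q),np.median(q,0))
    w=p["image"]
cv2.imwrite("pics/w8.png",np.hstack([cv2.resize((255*(i/255.)**.7).astype(np.uint8),(400,300),interpolation=2) for i in (w,s)]))
print(H.T@(bot.get_obs()["eef_pos"]-c)*1000)
E
python3 bar.py
```

```text
clock: 21.02
eef_pos: [0.5444, 0.0737, 0.1937]
tool_rot: [0.997, 0.077, 0.001, -0.0]
ft_force: [0.1, -0.3, -0.9]
grip_width: -0.0001
grasp_force: 0.0
side 0.91 [280.6, 269.1] [184.1 222.8   3.2]
side 0.63 [280.0, 182.8] [ 41.6   4.8 106.7]
side 0.53 [345.4, 258.3] [  5.3 286.4  -1.6]
top 0.9 [377.0, 277.1] [256.1 309.6 117.3]
top 0.57 [370.5, 205.7] [ 42.6 344.3  -1.9]
bar pts 0 
headtop -74 375 [-72.8  -0.  112.2]
headtop -62 459 [-62.1  -0.  113.4]
headtop -50 443 [-50.1  -0.  114.5]
headtop -38 444 [-38.   -0.  115.6]
headtop -26 355 [-27.1  -0.  116.6]
headtop -14 6 [-18.3 -10.8 120.5]
[-47.2   0.3 193.7]
```

The loop has snapped over. The bar is now at x≈42, z≈107 mm, which agrees with the closed stop plus the 5° droop. I'll back away and check it in a picture.

```bash
python3 -m creep '[[[0,0,-40],[0,0,0]],[[-20,0,-50],[0,0,0]],[[-40,0,-30],[0,0,0]],[[-50,0,0],[0,0,0]],[[-50,0,0],[0,0,0]],[[-40,0,0],[0,0,0]],[[0,0,0],[0,0,0]],[[0,0,0],[0,0,0]],[[0,0,0],[0,0,0]]]'; python3 bar.py
```

```text
clock: 22.45
eef_pos: [0.3472, 0.0431, 0.3132]
tool_rot: [0.997, 0.077, 0.001, -0.0]
ft_force: [0.4, 0.5, -0.6]
grip_width: 0.0002
grasp_force: 0.0
side 0.72 [281.0, 272.0] [250.  326.2 119.7]
side 0.49 [313.4, 220.4] [  6.8 132.5  31.2]
side 0.47 [280.1, 186.0] [ 47.4  14.2 102.9]
side 0.45 [347.7, 255.7] [ -4.8 283.9   1.2]
top 0.78 [379.6, 278.0] [262.3 338.4   0.8]
top 0.72 [261.0, 218.3] [129.3  27.3 750.2]
top 0.44 [369.3, 207.5] [ 47.8 339.5  -0.5]
wrist 0.96 [286.4, 81.3] [ 43.2   1.5 108.3]
wrist 0.7 [543.7, 262.7] [247.2 312.2 118.7]
wrist 0.5 [289.2, 13.3] [-12.3   4.  133.6]
bar pts 382 [[ 39.7 -22.1 104.5]
 [ 42.9   0.1 106.8]
 [ 46.5  22.2 108.4]]
headtop -26 138 [-26.2   0.1 116.6]
[152.8   0.7 313. ]
```

View pics/w8.png

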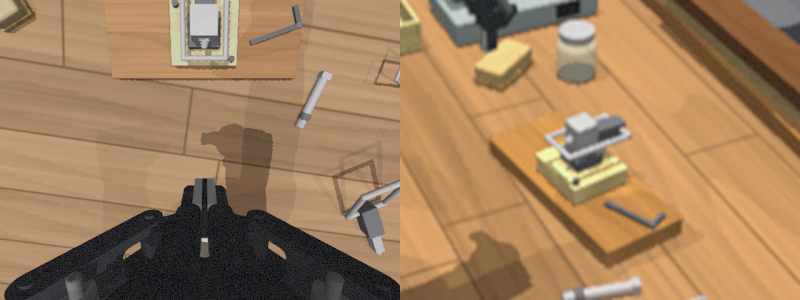

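The picture shows the loop closed level round the post: bar at (205,60) left and (570,150) right, with the tip standing out of the post's near face. The loose things have not moved and the robot is clear, so I'll hand in.

```bash
python3 -c "
from workcell import workorder
print(workorder.job_done())"
```

```text
the job is handed in; nothing more can be done
None
```

The middle-sized hitch pin is in the post up to its head block, its loop is snapped shut on the other side, and the job was handed in at about 22 s; I put the pin in through the post's +x face, because the network placed the hole mouth there in every view, although that face points away from the robot and not clearly to its right.

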